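# Gauge a moulded cap with the inner feed knob of a bench gauge

## Robot

A 6-joint arm with a two-finger parallel gripper is mounted at the origin on the work surface. World frame = base frame: x ahead of the robot, y to its left, z up, the work surface at z = 0. Lengths are in m, angles in rad, forces in N, time in s.
With the tool pointing down it reaches from about 0.425 to 0.95 m from the base axis. Payload 3.5 kg.
Tool frame: the origin (TCP) lies midway between the tips of the shut fingers; the grasp point (between the pads) lies 19 mm behind it; z points along the fingers, y is the line along which they close (so a half turn about z gives the same grasp; the last joint's range is limited). The gripper opens to 85 mm and grips with 20 to 120 N. Pads are 22 mm wide; open, the fingers measure 114 mm over their backs; the gripper's body (76 mm by 85 mm) begins 54 mm behind the grasp point. The pads swing forward as they close: fully open they stand 13 mm farther back than shut.
Start: joints at [-1.447, 0.286, 1.577, -0, 1.279, -0.15], TCP at [0.183, -0.65, 0.231] pointing down, gripper open.
Joint ranges: [-2.77, 2.77], [-0.9, 2.22], [0.21, 2.48], [-1.53, 4.67], [0.24, 2.81], [-2.84, 2.84]. Speed limits (rad/s): [2.79, 2.79, 3.14, 3.14, 3.14, 3.14].

## Interface

Orientations are given as a unit quaternion [x, y, z, w].
In Python, from plant import get_state, read_camera, ctrl gives the robot as it stands.
- The arm moves only by the shell command python3 -m crank 'ROWS' [FORCE]. ROWS is JSON, a list of rows, each a list of 3 entries, a list of its own where there are three numbers: the shift along the tool's x, y, z in mm, then the turn about the tool's z in degrees, then the closure in counts, from 0 (fully open) to 255 (shut). In form: [[[tx, ty, tz], yaw, claw], ...]. A call has 1 to 10 rows; each row is the pose to reach, as a shift and turn from the pose commanded when the call began, along the tool's axes at that moment; what a row does not reach only later rows make up. A row lasts 1/10 s, in which the tool goes at most 50 mm and 8.59 degrees, less where a joint would pass 70% of its speed; a pose out of reach is approached as far as the arm can. A call with a gripper value outside its range is refused whole. The fingers move at their own pace and stop on an object; FORCE is the grip in N (left out, the last holds). Time passes only in rows, so rows that repeat a pose let the fingers close. It gives the time, the measured TCP pose, the force, the opening and the grip force at its end, in the units of the state.
- get_state(): the state, without advancing time (a new reading comes with each control period).
- read_camera(name): name is "scene" or "top"; returns a dict with "frame" (384x512x3 uint8, blue, green, red), "range_z" (384x512 float32, m along the optical axis (not along the pixel's ray), 0 where there is no reading), "vfov" (degrees; the focal length in pixels is half the picture's height over the tangent of half this angle, whatever the lens; pixels are square), "cx", "cy" (the principal point, pixels), "k1" (the pictures are not rectified: a ray, as slopes to the right and down, at radius r is drawn at 1 + k1 r^2 times it, then the intrinsics apply), "origin" and "orientation" of the camera in the world. Camera axes: x right, y down, z forward; pixel columns grow to the right and rows downward; lengths in m; the calibration is good to about 2 mm. A picture is of the moment at which its call begins.
- ctrl.sign_off(): hands the job in; it is judged then, once.
The state is a dict: "time": time; "qpos": joint angles; "dq": joint speeds; "joint_efforts": joint torques, N m; "eef_pos": TCP position; "tcp_rot": TCP orientation; "contact_force": force on the tool from outside, world axes, zero at the start; "wrist_torque": the same for the moment, N m; "opening": opening from 0.0 (shut) to 1.0 (fully open); "finger_force": force on a finger pad.
Only numpy, scipy, OpenCV 4.12 (cv2) and the standard library are available. Lean on these libraries where they do the work, as an engineer would, in place of code of your own. Each camera call takes 0.05 s, during which the arm holds its last target. There are 200 camera calls.

## Task

Check this cap on the bench gauge: stand the 50 mm green end cap upright on the gauge bed in the mouth of its V-shaped anvil and let go of it, then turn only the small inner feed knob clockwise until you feel the sprung jaw nip the cap at its normal measuring force of about 8 N, and leave it nipped. The large dial ring around the knob carries the zero, so do not turn it; never press the cap into the anvil with more than 20 N, and leave the other mouldings and the setting disc where they are.

Things in the scene. Friction and masses are not known exactly. Their poses are not given: they have to be found in the camera images.
- cap: the end cap to be gauged: green moulded plastic, plain closed cylinder 50 mm in diameter and 50 mm tall, about 60 g, standing upright, not to be confused with the slim and the wide ones beside it. Origin: centre of its underside; z up.
- gauge: fixed bench gauge: grey cast bed 110 mm (its x) by 290 mm (its y), bed top 20 mm above the bench. Origin: under the bed's centre, at bench height. The measuring line runs along its +y at x = 0: gear head with both knobs centred at y = -85 mm (78 by 76 mm, top 64 mm above the bench), then the steel jaw block (36 mm wide, 34 mm high over the bed, 46 mm with its clamp screw), then the anvil at y = +75 mm.
- touch_point (a point): fixed point on the gauge's measuring line where the jaw's nose meets a cap seated in the anvil (the cap's side, 20 mm above the bed). The nose, a sprung plunger with a 16 by 16 mm face pointing to +y, starts 10 to 20 mm short of it: the jaw block is clamped on its slide by hand, so this gap differs each time and is not told.
- anvil: steel V anvil on the bed, 36 mm high, opening to the gauge's -y, 90 degrees between its faces, which reach 23 mm either side of the line. Origin: on the bed top, where the centre of the cap's underside lies when the cap sits fully in the V; axes as the gauge's. The faces begin 12 mm to +y of it, fingers either side along x are free. Its faces and the nose are polished; the jaw pushes home a cap stood up to 8 mm short.
- knob_top (a point): centre of the top face of the inner feed knob: aluminium, round, finely ribbed, 30 mm in diameter, standing 32 mm above the top of the dial ring (this point is 108 mm above the bench); axis vertical, z up. Held still after a small step, its drag is felt to fade to about 0.05 N m while most of the nip's share stays.
- feed_knob (a joint): inner knob's angle, rad, 0 at the start, growing clockwise from above, stop at 2.0. Rack and pinion: 15 mm of jaw travel to the anvil per rad; stays where left. Free drag 0.22 N m; from first touch the nose's spring (6 N per mm, 5 mm at most) adds 90 N of nip per rad and 0.015 N m per N of nip: 8 N is 0.12 N m above the free drag, 0.09 rad past touch. Over 14 N it runs back when let go.
- dial_mark (a point): white zero mark on the outer dial ring, at its top rim 29.5 mm from the knob's axis. The ring: black, ribbed rim, 66 mm in diameter, 12 mm tall, its top 76 mm above the bench; turns about the knob's axis very lightly (0.06 N m), so that anything touching it moves it.
- slim_cap: bystander: green cap 36 mm in diameter, 62 mm tall, standing. Origin: centre of its underside.
- wide_cap: bystander: green cap 70 mm in diameter, 34 mm tall, standing. Origin: centre of its underside.
- setting_disc: bystander: steel setting disc 44 mm in diameter, 22 mm tall with a 16 mm stub on top (30 mm in all), on the bench on the robot's side of the gauge. Origin: centre of its underside.
Mind the look-alikes: they are no part of the job. What is shaped like the cap but white or yellow is not meant.

How it is judged:
By the outcome, as a careful person would: the job done as asked, in the order asked, and still so for the second after the job is handed in, with the robot touching nothing.
It also fails if it takes over 72 s, if anything falls off the work surface, if the arm or the gripper's body presses on something with over 40 N, if the wrist force passes 120 N, or if a joint passes its speed limit or range.

## Working session

There is one attempt and no reset: what is moved stays moved. The work goes in short steps, Python scripts to look and compute and a shell command to move; the robot and the scene stay as the last step left them, time stands still between calls to the robot, and variables do not carry over. Pictures are saved under pics/ and viewed, at most 10 in all, crops included, and the job is handed in when it is done.

```bash
ls; mkdir -p pics
cat > h.py <<'E'
import numpy as np,cv2
from plant import get_state, read_camera, ctrl
from scipy.spatial.transform import Rotation as R
def cam(n):
    c=read_camera(n); h=c["frame"].shape[0]
    f=h/2/np.tan(np.radians(c["vfov"])/2)
    c["K"]=np.array([[f,0,c["cx"]],[0,f,c["cy"]],[0,0,1]]); c["D"]=np.array([c["k1"],0,0,0.])
    c["R"]=R.from_quat(c["orientation"]).as_matrix(); c["o"]=np.array(c["origin"]); return c
def rays(c,px):
    u=cv2.undistortPoints(np.array(px,float).reshape(-1,1,2),c["K"],c["D"]).reshape(-1,2)
    return np.c_[u,np.ones(len(u))]@c["R"].T
def onplane(c,px,z):
    d=rays(c,px); return c["o"]+d*((z-c["o"][2])/d[:,2])[:,None]
def cloud(c):
    h,w=c["range_z"].shape; v,u=np.mgrid[:h,:w]
    d=rays(c,np.c_[u.ravel(),v.ravel()]); return (c["o"]+d*c["range_z"].reshape(-1,1)).reshape(h,w,3)
def proj(c,P):
    q=(np.atleast_2d(P)-c["o"])@c["R"]; return cv2.projectPoints(q,np.zeros(3),np.zeros(3),c["K"],c["D"])[0].reshape(-1,2)
E
python3 - <<'E'
from h import *
a=cam("scene");b=cam("top")
for n,c in (("scene",a),("top",b)): print(n,c["o"],c["R"][:,2],c["vfov"],c["k1"],c["cx"],c["cy"])
cv2.imwrite("pics/1.png",cv2.resize(a["frame"],(800,600)));cv2.imwrite("pics/2.png",cv2.resize(b["frame"],(800,600)))
for n,c in (("scene",a),("top",b)):
    hsv=cv2.cvtColor(c["frame"],cv2.COLOR_BGR2HSV); P=cloud(c)
    m=cv2.inRange(hsv,(40,60,30),(90,255,255))
    k,l,s,ce=cv2.connectedComponentsWithStats(m)
    for i in range(1,k):
        if s[i,4]>40:
            q=P[(l==i)&(c["range_z"]>0)]; print(n,s[i],ce[i].round(1),np.percentile(q,[2,50,98],axis=0).round(3).tolist() if len(q) else 0)
s=get_state();print(s["qpos"],s["tcp_rot"],s["contact_force"],s["wrist_torque"])
E
```

```text
pics
scene [ 0.88633807 -0.15422168  0.91430584] [-0.42528277  0.25325427 -0.86890554] 52.09628875311266 -0.02341583615359243 250.45633515139167 198.9819670513706
top [0.38527887 0.09927662 1.05624043] [ 0.10077844 -0.01655814 -0.9947711 ] 53.884349289742744 -0.018799273134787083 255.11372158282987 186.6309960176483
scene [     0      0    512    384 131149] [241.6 212.1] [[-0.187, -0.506, -0.004], [0.467, 0.098, 0.0], [0.915, 0.75, 0.135]]
scene [347   0  31   4  88] [362.5   1.1] [[-0.296, 1.048, -0.161], [-0.255, 1.094, -0.152], [-0.237, 1.152, -0.142]]
scene [ 418   25   56   43 1864] [446.7  46.3] [[0.068, 1.094, -0.155], [0.172, 1.16, -0.11], [0.255, 1.269, -0.093]]
scene [ 22 251  26  25 484] [ 34.5 263. ] [[0.302, -0.469, -0.003], [0.33, -0.439, 0.0], [0.356, -0.409, 0.003]]
top [     0     32    512    352 127905] [232.5 213.4] [[-0.013, -0.61, -0.003], [0.407, 0.209, 0.002], [0.896, 0.764, 0.136]]
top [386  44  25  24 416] [398.2  55.8] [[0.836, -0.35, 0.006], [0.856, -0.313, 0.057], [0.912, -0.29, 0.072]]
top [412  49  25  36 659] [425.1  66.2] [[0.777, -0.433, 0.005], [0.829, -0.382, 0.068], [0.894, -0.362, 0.092]]
top [449  54  31  32 630] [464.6  69.3] [[0.778, -0.538, 0.041], [0.809, -0.485, 0.075], [0.861, -0.453, 0.1]]
top [397  82  21  20 359] [407.   91.6] [[0.737, -0.373, 0.005], [0.755, -0.338, 0.054], [0.797, -0.318, 0.062]]
top [430  83  24  22 374] [441.2  93.5] [[0.727, -0.485, 0.003], [0.748, -0.428, 0.06], [0.787, -0.407, 0.078]]
top [460  88  27  22 435] [473.   98.5] [[0.716, -0.569, 0.01], [0.737, -0.517, 0.06], [0.766, -0.499, 0.071]]
top [432 232  21  25 384] [441.7 243.9] [[0.304, -0.468, -0.003], [0.335, -0.443, 0.001], [0.365, -0.416, 0.005]]
[-1.44700427e+00  2.87123757e-01  1.57802791e+00 -7.23294036e-08
  1.27857864e+00 -1.49991211e-01] [ 9.90644396e-01  1.36464424e-01  1.39661621e-05 -1.06873561e-03] [0.70561583 0.09051368 0.59345003] [0.00315856 0.0065969  0.00569549]
```

View pics/1.png

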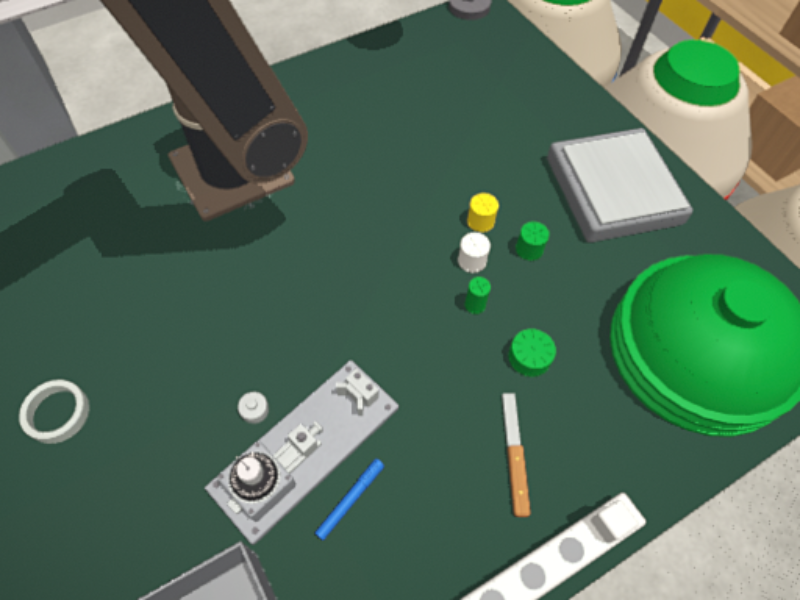

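View pics/2.png

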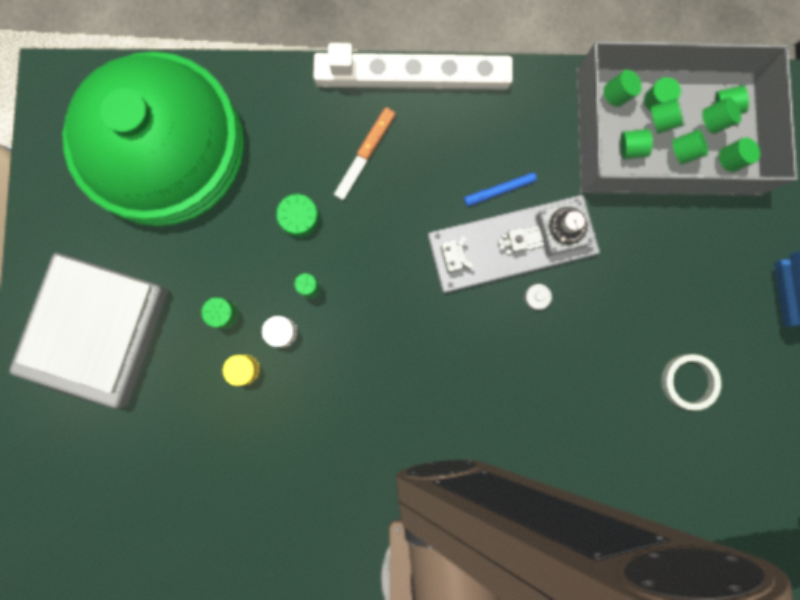

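The pictures show: 50 mm cap at scene (534,240) / top (217,312). Look-alikes, by top pixel: slim (306,285), wide (297,215), white (278,331), yellow (240,370), bin caps (620-740, 85-155). The gauge is at top (515,245), with the knob at (570,222) and the anvil at (455,255). I choose the mid-size green one.

```bash
cat > m.py <<'E'
from h import *
a=cam("scene");b=cam("top")
for n,c in (("scene",a),("top",b)):
    hsv=cv2.cvtColor(c["frame"],cv2.COLOR_BGR2HSV); P=cloud(c); c["P"]=P
    m=cv2.inRange(hsv,(50,170,60),(70,255,255))
    k,l,s,ce=cv2.connectedComponentsWithStats(m)
    for i in range(1,k):
        q=P[(l==i)&(c["range_z"]>0)]
        if 80<s[i,4]<1500 and len(q):
            zt=np.percentile(q[:,2],97)
            t=q[q[:,2]>zt-.006]
            md=np.median(q,0)
            if md[2]>0.01 and np.all(np.abs(md[:2]-[.4,.2])<.4):
                (cx,cy),r=cv2.minEnclosingCircle(t[:,:2].astype(np.float32)); print(n,s[i],zt.round(3),"c",round(cx,4),round(cy,4),"r",round(r,4))
    # gauge: low saturation
    g=(hsv[...,1]<60)&(P[...,2]>.012)&(P[...,2]<.028)
    k,l,s,ce=cv2.connectedComponentsWithStats(g.astype(np.uint8))
    i=1+np.argmax([s[j,4] if 100<s[j,0]+s[j,2]/2<420 and s[j,4]<6000 else 0 for j in range(1,k)])
    q=P[l==i]; rc=cv2.minAreaRect(q[:,:2].astype(np.float32)); print(n,"bed",s[i],rc,np.median(q[:,2]), cv2.boxPoints(rc).tolist())
    near=np.linalg.norm(P[...,:2]-np.array(rc[0]),axis=2)<.17
    kt=near&(P[...,2]>.1)&(P[...,2]<.12); q=P[kt]; print("knob",len(q),q.mean(0).round(4),np.ptp(q,axis=0).round(3), cv2.minEnclosingCircle(q[:,:2].astype(np.float32)))
    ri=near&(P[...,2]>.07)&(P[...,2]<.08); q=P[ri]; print("ring",len(q),cv2.minEnclosingCircle(q[:,:2].astype(np.float32)))
a4=cv2.resize(a["frame"][130:270,270:370],None,fx=4,fy=4); b4=cv2.resize(b["frame"][110:200,260:400],None,fx=5,fy=5)
w=np.zeros((580,800,3),np.uint8); w[:560,:400]=a4; w2=cv2.resize(b4,(400,257)); w[:257,400:]=w2; w[270:270+300,400:]=cv2.resize(a["frame"][220:355,125:265],(400,300))
cv2.imwrite("pics/3.png",w)
E
python3 m.py
```

```text
scene [330 142  21  25 396] 0.052 c 0.4531 0.3942 r 0.0263
scene [298 177  16  24 290] 0.065 c 0.4992 0.2434 r 0.0189
scene [326 210  30  31 707] 0.038 c 0.6271 0.265 r 0.0356
scene bed [ 131  230  124  118 3440] ((0.5812894105911255, -0.12157024443149567), (0.1117648258805275, 0.2916302978992462), 14.735488891601562) 0.020612287912994687 [[0.4901558458805084, 0.005235016345977783], [0.5643340349197388, -0.2768036723136902], [0.6724230051040649, -0.24837550520896912], [0.5982447862625122, 0.03366318345069885]]
knob 187 [ 0.6057 -0.205   0.1076] [0.097 0.065 0.012] ((0.6375600695610046, -0.2257494330406189), 0.055332355201244354)
ring 545 ((0.6322845220565796, -0.2190127968788147), 0.06676118820905685)
top bed [ 274  125  109   62 2465] ((0.5806323289871216, -0.12254354357719421), (0.11047697812318802, 0.2882227599620819), 14.65170669555664) 0.021198235612933436 [[0.49073824286460876, 0.0029093604534864426], [0.5636420249938965, -0.27594077587127686], [0.670526385307312, -0.24799644947052002], [0.5976226329803467, 0.030853688716888428]]
knob 126 [ 0.6066 -0.2054  0.1082] [0.105 0.066 0.013] ((0.6405652761459351, -0.2223520427942276), 0.058530885726213455)
ring 334 ((0.6318424940109253, -0.21954819560050964), 0.0678616315126419)
```

View pics/3.png

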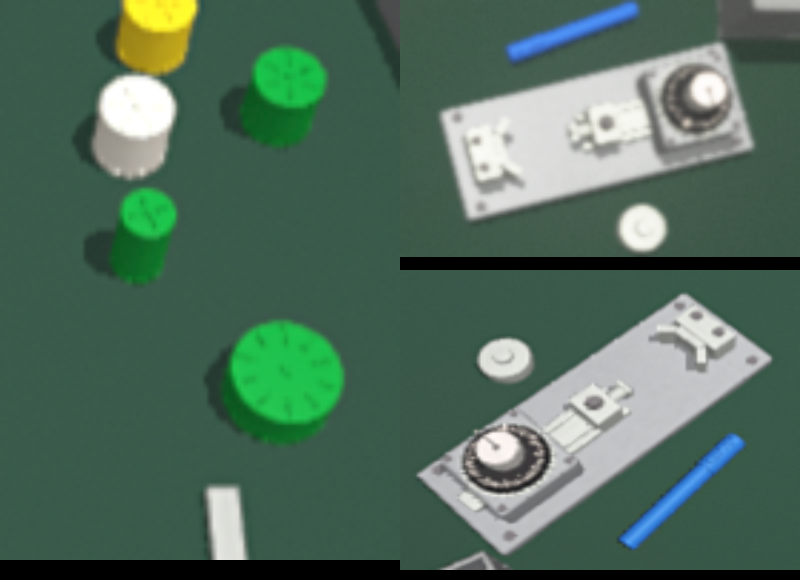

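The crop confirms the choice: of the standing green caps, the one at crop (285,95) is mid-sized (r≈25 mm, top at 52 mm). The gauge is turned about +14.7°, with its V open toward the knob. First move: to a waypoint over the gauge, turning the tool to the gauge's angle.

```bash
cat > d.py <<'E'
# usage: d.py x y z phi -> shift/yaw from present pose
import sys
from h import *
s=get_state(); M=R.from_quat(s["tcp_rot"]).as_matrix(); x,y,z,phi=map(float,sys.argv[1:5])
now=np.degrees(np.arctan2(M[1,0],M[0,0]))
print("shift mm",(M.T@(np.array([x,y,z])-s["eef_pos"])*1000).round(1),"yaw",round((now-phi+180)%360-180,2),"t",s["time"],"pos",np.round(s["eef_pos"],4),"phi",now.round(2),"F",np.round(s["contact_force"],1),"q6",s["qpos"][5])
E
python3 -m crank '[[[564,-465,0],-89,0],[[564,-465,0],-89,0],[[564,-465,0],-89,0],[[564,-465,0],-89,0],[[564,-465,0],-89,0],[[564,-465,0],-89,0],[[564,-465,0],-89,0],[[564,-465,0],-89,0],[[564,-465,0],-89,0],[[564,-465,0],-89,0]]' 40
python3 d.py 0.453 0.394 0.15 104.7
```

```text
time: 1.2
eef_pos: [0.4687, -0.2374, 0.2314]
tcp_rot: [0.629, 0.777, -0.0, 0.0]
contact_force: [1.0, -1.3, 0.5]
opening: 1.001
finger_force: 0.0
shift mm [621.  115.6  81.2] yaw -2.73 t 1.2 pos [ 0.4687 -0.2374  0.2314] phi 101.97 F [ 1.  -1.3  0.5] q6 -0.8711091927227349
```

```bash
python3 -m crank '[[[621,116,50],-2.7,0],[[621,116,50],-2.7,0],[[621,116,50],-2.7,0],[[621,116,50],-2.7,0],[[621,116,50],-2.7,0],[[621,116,50],-2.7,0],[[621,116,50],-2.7,0],[[621,116,50],-2.7,0],[[621,116,50],-2.7,0],[[621,116,50],-2.7,0]]'
python3 d.py 0.453 0.394 0.15 104.7
```

```text
time: 2.2
eef_pos: [0.4583, 0.2612, 0.1919]
tcp_rot: [0.613, 0.79, 0.0, 0.0]
contact_force: [1.2, 0.3, -0.2]
opening: 1.003
finger_force: 0.0
shift mm [130.   27.8  41.9] yaw -0.35 t 2.2 pos [0.4583 0.2612 0.1919] phi 104.35 F [ 1.2  0.3 -0.2] q6 0.0752328674888869
```

```bash
python3 -m crank '[[[130,28,42],-0.3,0],[[130,28,42],-0.3,0],[[130,28,42],-0.3,0],[[130,28,42],-0.3,0],[[130,28,42],-0.3,0],[[130,28,42],-0.3,0]]'
cat > look.py <<'E'
import sys
from h import *
a=cam("scene");b=cam("top"); pt=np.array(eval(sys.argv[1])); 
im=[]
for c in (a,b):
    u,v=proj(c,pt)[0].round().astype(int); h=int(sys.argv[3])
    u=np.clip(u,h,511-h);v=np.clip(v,h,383-h)
    im.append(cv2.resize(c["frame"][v-h:v+h,u-h:u+h],(400,400),interpolation=cv2.INTER_CUBIC))
cv2.imwrite("pics/"+sys.argv[2],np.hstack(im))
E
python3 look.py '[.453,.394,.05]' 4.png 45; python3 d.py 0.453 0.394 0.012 104.7
```

```text
time: 2.8
eef_pos: [0.454, 0.3912, 0.1502]
tcp_rot: [0.612, 0.791, 0.0, 0.0]
contact_force: [1.2, -0.5, -0.5]
opening: 1.002
finger_force: 0.0
shift mm [  3.3  -0.8 138.7] yaw -0.16 t 2.9 pos [0.4544 0.3909 0.1507] phi 104.54 F [0.  0.3 0.7] q6 0.28777967349644745
```

View pics/4.png

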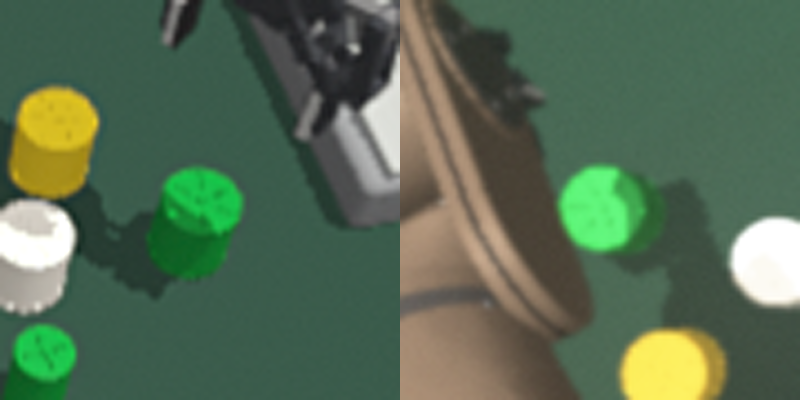

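The fingers straddle the cap, which is at scene-crop (197,215) and stands clear of yellow (55,140) and white (30,250). Descending.

```bash
python3 -m crank '[[[3,-1,45],0,0],[[3,-1,90],0,0],[[3,-1,120],0,0],[[3,-1,138],0,0],[[3,-1,138],0,0],[[3,-1,138],0,0]]'; python3 -m crank '[[[0,0,0],0,120],[[0,0,0],0,160],[[0,0,0],0,200],[[0,0,0],0,255],[[0,0,0],0,255],[[0,0,0],0,255],[[0,0,0],0,255],[[0,0,0],0,255]]' 40; python3 d.py 0.453 0.394 0.012 104.7
```

```text
time: 3.5
eef_pos: [0.4529, 0.3942, 0.0128]
tcp_rot: [0.612, 0.791, 0.0, 0.0]
contact_force: [0.2, 0.1, 1.6]
opening: 1.001
finger_force: 0.0
time: 4.3
eef_pos: [0.4533, 0.3953, 0.0138]
tcp_rot: [0.611, 0.791, 0.001, 0.001]
contact_force: [-1.0, -0.1, 5.7]
opening: 0.576
finger_force: 41.8
shift mm [-1.2 -0.6  1.8] yaw -0.07 t 4.3 pos [0.4533 0.3953 0.0138] phi 104.63 F [-1.  -0.1  5.7] q6 0.29340950775825436
```

```bash
python3 -m crank '[[[0,0,-40],0,255],[[0,0,-90],0,255],[[0,0,-130],0,255],[[0,0,-150],0,255],[[0,0,-150],0,255]]'; python3 d.py 0.563 -0.0533 0.16 104.7
```

```text
time: 4.8
eef_pos: [0.454, 0.396, 0.1664]
tcp_rot: [0.611, 0.791, 0.004, 0.002]
contact_force: [0.9, 0.9, -0.3]
opening: 0.572
finger_force: 41.8
shift mm [-462.2   -8.2    5.2] yaw -0.05 t 4.8 pos [0.454  0.396  0.1664] phi 104.65 F [ 0.9  0.9 -0.3] q6 0.2933222322069378
```

```bash
python3 -m crank '[[[-40,-1,0],0,255],[[-90,-2,0],0,255],[[-140,-3,0],0,255],[[-190,-4,0],0,255],[[-240,-5,0],0,255],[[-290,-6,0],0,255],[[-340,-7,0],0,255],[[-390,-8,0],0,255],[[-435,-8,0],0,255],[[-461,-8,0],0,255]]'
python3 -m crank '[[[0,0,50],0,255],[[0,0,50],0,255],[[0,0,50],0,255]]'
python3 look.py '[.57,-.08,.06]' 5.png 60; python3 d.py 0.563 -0.0533 0.06 104.7
python3 - <<'E'
from h import *
for n in("scene","top"):
    c=cam(n);P=cloud(c);hsv=cv2.cvtColor(c["frame"],cv2.COLOR_BGR2HSV)
    m=(cv2.inRange(hsv,(50,170,40),(70,255,255))>0)&(np.linalg.norm(P[...,:2]-[.563,-.053],axis=2)<.05)
    q=P[m]; print(n,len(q),np.percentile(q,[2,50,98],axis=0).round(4).tolist() if len(q) else 0)
    G=(q-[.581,-.122,0])@np.array([[.967,-.254,0],[.254,.967,0],[0,0,1]])
    print(np.percentile(G,[1,50,99],axis=0).round(4).tolist())
E
```

```text
time: 5.8
eef_pos: [0.5599, -0.0565, 0.1593]
tcp_rot: [0.612, 0.791, -0.001, -0.001]
contact_force: [0.3, -0.7, -1.3]
opening: 0.58
finger_force: 41.8
time: 6.1
eef_pos: [0.5585, -0.0528, 0.1089]
tcp_rot: [0.611, 0.791, -0.001, -0.003]
contact_force: [0.3, 0.6, -0.0]
opening: 0.574
finger_force: 42.0
shift mm [-0.7  1.7 52.6] yaw -0.02 t 6.2 pos [ 0.5611 -0.053   0.1126] phi 104.68 F [0.3 0.2 0.9] q6 -0.5305104115453125
scene 205 [[0.5493, -0.0767, 0.1051], [0.5725, -0.0677, 0.1476], [0.5847, -0.0577, 0.152]]
[[-0.0182, 0.0476, 0.1028], [0.005, 0.0552, 0.1476], [0.0202, 0.0644, 0.1522]]
top 0 0Traceback (most recent call last):
  File "<stdin>", line 7, in <module>
    return _quantile_unchecked(
        a, q, axis, out, overwrite_input, method, keepdims, weights)
    return _ureduce(a,
                    func=_quantile_ureduce_func,
    ...<5 lines>...
                    overwrite_input=overwrite_input,
                    method=method)
    r = func(a, **kwargs)
    result = _quantile(arr,
                       quantiles=q,
    ...<2 lines>...
                       out=out,
                       weights=wgt)
    slices_having_nans = np.isnan(arr[-1, ...])
                                  ~~~^^^^^^^^^
IndexError: index -1 is out of bounds for axis 0 with size 0
```

View pics/5.png

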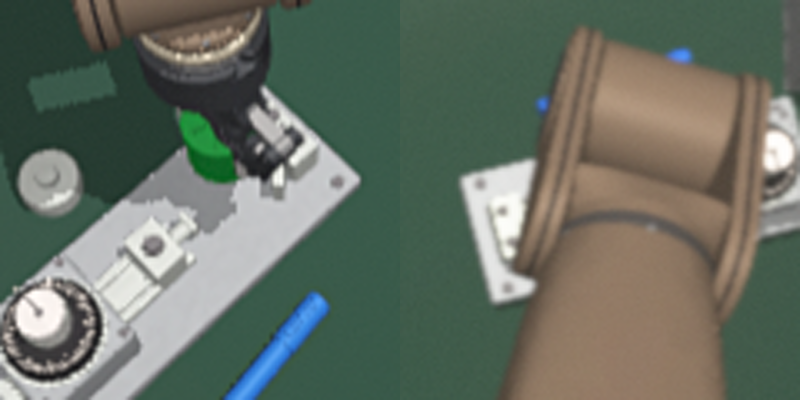

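Picture 5: the cap is held upright at scene-crop (205,145), just in front of the anvil V at (285,170). Its near side measures at gauge y≈47 mm, as planned. Lowering.

```bash
python3 -m crank '[[[0,1,25],0,255],[[0,1,45],0,255],[[0,1,60],0,255],[[0,1,68],0,255],[[0,1,71],0,255],[[0,1,72],0,255],[[0,1,72],0,255],[[0,1,72],0,255],[[0,1,72],0,255]]'
 python3 d.py 0.563 -0.0533 0.033 104.7
```

```text
time: 7.2
eef_pos: [0.5622, -0.0534, 0.0406]
tcp_rot: [0.611, 0.791, 0.0, 0.001]
contact_force: [1.1, -0.2, -0.6]
opening: 0.576
finger_force: 42.0
shift mm [-0.1  0.8  7.6] yaw -0.07 t 7.2 pos [ 0.5622 -0.0534  0.0406] phi 104.63 F [ 1.1 -0.2 -0.6] q6 -0.5296200500331287
```

```bash
python3 -m crank '[[[0,1,3],0,255],[[0,1,5],0,255],[[0,1,5],0,255],[[0,1,5],0,255]]'; python3 -m crank '[[[0,0,1],0,255],[[0,0,1],0,255],[[0,0,1],0,255]]'; python3 -m crank '[[[0,0,1],0,255],[[0,0,1],0,255],[[0,0,1],0,255]]'
 python3 d.py 0.563 -0.0533 0.033 104.7
```

```text
time: 7.6
eef_pos: [0.5625, -0.0529, 0.0347]
tcp_rot: [0.611, 0.791, -0.0, -0.0]
contact_force: [0.7, 0.1, -1.1]
opening: 0.578
finger_force: 42.0
time: 7.9
eef_pos: [0.5627, -0.053, 0.0339]
tcp_rot: [0.611, 0.791, 0.0, 0.0]
contact_force: [-0.3, -0.3, -0.4]
opening: 0.574
finger_force: 42.1
time: 8.2
eef_pos: [0.5628, -0.053, 0.0339]
tcp_rot: [0.611, 0.791, -0.0, -0.0]
contact_force: [-2.9, 0.3, 4.0]
opening: 0.572
finger_force: 42.6
shift mm [-0.3  0.1  0.9] yaw -0.06 t 8.2 pos [ 0.5628 -0.053   0.0339] phi 104.64 F [-2.9  0.3  4. ] q6 -0.5287437907020142
```

```bash
python3 -m crank '[[[0,0,0],0,120],[[0,0,0],0,90],[[0,0,0],0,60],[[0,0,0],0,30],[[0,0,0],0,0],[[0,0,0],0,0]]'; python3 -m crank '[[[0,0,-20],0,0],[[0,0,-60],0,0],[[0,0,-110],0,0],[[0,0,-140],0,0],[[0,0,-140],0,0]]'; python3 d.py 0.6026 -0.2042 0.17 104.7
```

```text
time: 8.8
eef_pos: [0.5626, -0.053, 0.0327]
tcp_rot: [0.611, 0.791, -0.0, -0.0]
contact_force: [0.7, -1.0, -0.3]
opening: 0.998
finger_force: 0.0
time: 9.3
eef_pos: [0.5662, -0.0539, 0.1795]
tcp_rot: [0.611, 0.791, 0.002, 0.006]
contact_force: [0.7, -0.9, 0.1]
opening: 0.999
finger_force: 0.0
shift mm [-154.6   -2.9   10.4] yaw -0.07 t 9.3 pos [ 0.5662 -0.0539  0.1795] phi 104.63 F [ 0.7 -0.9  0.1] q6 -0.5286820831326068
```

```bash
python3 -m crank '[[[-50,-10,0],0,0],[[-100,-20,0],0,0],[[-150,-30,0],0,0],[[-200,-40,0],0,0],[[-250,-60,0],0,0],[[-290,-80,0],0,0],[[-290,-80,0],0,0],[[-290,-80,0],0,0]]'
cat > k.py <<'E'
from h import *
B=np.array([[.967,-.254,0],[.254,.967,0],[0,0,1]])
ims=[]
for n in("scene","top"):
    c=cam(n);P=cloud(c);hsv=cv2.cvtColor(c["frame"],cv2.COLOR_BGR2HSV); ims.append(c)
    m=(cv2.inRange(hsv,(50,170,40),(70,255,255))>0)&(np.linalg.norm(P[...,:2]-[.563,-.053],axis=2)<.06)&(P[...,2]>.062)&(P[...,2]<.08)
    q=P[m]; 
    if len(q)>5: cc,r=cv2.minEnclosingCircle(q[:,:2].astype(np.float32)); print(n,"cap",len(q),cc,r,(np.array([*cc,0])-[.581,-.122,0])@B, np.median(q[:,2]))
    for z0,z1,rr,nm in((.103,.115,.022,"knob"),(.071,.081,.04,"ring")):
        m=(np.linalg.norm(P[...,:2]-[.6026,-.2042],axis=2)<rr)&(P[...,2]>z0)&(P[...,2]<z1);q=P[m]
        if len(q)>5:print(n,nm,len(q),cv2.minEnclosingCircle(q[:,:2].astype(np.float32)),q.mean(0).round(4))
E
python3 k.py; python3 look.py '[.585,-.13,.06]' 6.png 60;python3 d.py 0.6026 -0.2042 0.17 104.7
```

```text
time: 10.1
eef_pos: [0.5575, -0.3546, 0.1711]
tcp_rot: [0.612, 0.791, 0.0, -0.001]
contact_force: [-0.3, 1.2, 0.4]
opening: 1.0
finger_force: 0.0
scene cap 337 (0.5647485852241516, -0.053135041147470474) 0.024243580177426338 [0.00177658 0.07072027 0.        ] 0.07069168429689421
scene knob 174 ((0.6031020879745483, -0.20415142178535461), 0.015395651571452618) [ 0.6037 -0.2037  0.1085]
scene ring 529 ((0.6029503345489502, -0.2039611041545868), 0.03424004465341568) [ 0.6075 -0.2039  0.0758]
top knob 109 ((0.6016589999198914, -0.2035060077905655), 0.014929789118468761) [ 0.6016 -0.203   0.1089]
top ring 326 ((0.6016030311584473, -0.20327796041965485), 0.03425770625472069) [ 0.5991 -0.1993  0.0762]
shift mm [131.7  80.    2.4] yaw 0.05 t 10.3 pos [ 0.5588 -0.3519  0.1723] phi 104.75 F [0.1 0.5 0.2] q6 -0.9729796462109167
```

View pics/6.png

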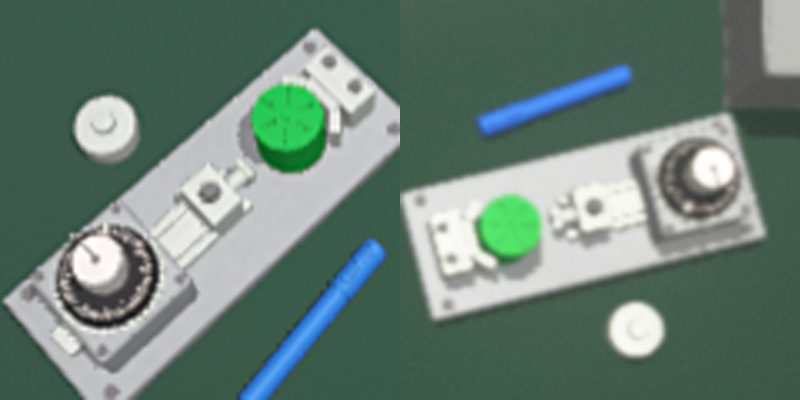

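The cap stands alone in the V mouth at scene-crop (288,125), about 4 mm short of seated. The knob is at (97,262), world (0.6024, -0.2038), both cameras agreeing to about 1 mm. On to the knob.

```bash
python3 -m crank '[[[45,27,0],0,0],[[90,54,0],0,0],[[120,72,0],0,0],[[132,80,0],0,0],[[132,80,0],0,0],[[132,80,0],0,0],[[132,80,0],0,0]]'; python3 d.py 0.6024 -0.2038 0.087 104.7
```

```text
time: 11.0
eef_pos: [0.6023, -0.2071, 0.173]
tcp_rot: [0.612, 0.791, -0.0, 0.0]
contact_force: [-0.5, -0.1, 0.4]
opening: 0.997
finger_force: 0.0
shift mm [ 3.2  0.9 86. ] yaw -0.13 t 11.0 pos [ 0.6023 -0.2071  0.173 ] phi 104.57 F [-0.5 -0.1  0.4] q6 -0.7441031732252253
```

```bash
python3 -m crank '[[[3,1,40],0,0],[[3,1,70],0,0],[[3,1,84],0,0],[[3,1,85],0,0],[[3,1,85],0,0],[[3,1,85],0,0]]'; python3 d.py 0.6024 -0.2038 0.087 104.7;  python3 -m crank '[[[0,0,0],0,80],[[0,0,0],0,120],[[0,0,0],0,140],[[0,0,0],0,150],[[0,0,0],0,160],[[0,0,0],0,165]]' 30; python3 -c "
from h import *
s=get_state();print(s['wrist_torque'],s['contact_force'])"
```

```text
time: 11.6
eef_pos: [0.6041, -0.2038, 0.0901]
tcp_rot: [0.612, 0.791, 0.0, 0.002]
contact_force: [0.3, 0.3, -0.5]
opening: 1.001
finger_force: 0.0
shift mm [ 0.4 -1.7  3.1] yaw -0.1 t 11.6 pos [ 0.6041 -0.2038  0.0901] phi 104.6 F [ 0.3  0.3 -0.5] q6 -0.7390969180911575
time: 12.2
eef_pos: [0.6022, -0.2028, 0.0879]
tcp_rot: [0.611, 0.791, -0.001, -0.001]
contact_force: [-2.7, -0.4, 1.4]
opening: 0.357
finger_force: 1.3
[-0.10770776  0.46675782 -0.01217565] [-2.66243347 -0.37461405  1.43200061]
```

```bash
python3 -m crank '[[[0,0,0],0,200],[[0,0,0],0,255],[[0,0,0],0,255],[[0,0,0],0,255],[[0,0,0],0,255]]' 50
cat > s.py <<'E'
from h import *
s=get_state();M=R.from_quat(s["tcp_rot"]).as_matrix()
print("tz",round(s['wrist_torque'][2],3),"F",np.round(s['contact_force'],1),"M",np.round(s['wrist_torque'],2),"phi",np.degrees(np.arctan2(M[1,0],M[0,0])).round(2),"q6",round(s["qpos"][5],4),"t",s["time"])
E
python3 s.py
```

```text
time: 12.7
eef_pos: [0.6021, -0.2028, 0.0882]
tcp_rot: [0.611, 0.791, -0.001, -0.001]
contact_force: [-5.8, 0.1, 5.0]
opening: 0.332
finger_force: 49.3
tz -0.088 F [-5.8  0.1  5. ] M [-0.09  0.93 -0.09] phi 104.65 q6 -0.7391 t 12.7
```

```bash
python3 -m crank '[[[0,-1,0],0,255],[[0,-1,0],0,255],[[0,-1,0],0,255]]'; python3 s.py; python3 -m crank '[[[0,0,0],3,255],[[0,0,0],3,255]]'; python3 s.py;  python3 -m crank '[[[0,0,0],0,255],[[0,0,0],0,255],[[0,0,0],0,255],[[0,0,0],0,255]]'; python3 s.py
```

```text
time: 13.0
eef_pos: [0.6021, -0.2028, 0.0882]
tcp_rot: [0.611, 0.791, 0.0, 0.0]
contact_force: [-3.2, 2.2, 4.1]
opening: 0.327
finger_force: 49.4
tz -0.085 F [-3.2  2.2  4.1] M [ 0.14  0.59 -0.08] phi 104.62 q6 -0.74 t 13.0
time: 13.2
eef_pos: [0.6021, -0.2028, 0.0882]
tcp_rot: [0.632, 0.775, 0.0, 0.0]
contact_force: [-2.9, 0.5, 4.5]
opening: 0.33
finger_force: 49.5
tz -0.025 F [-2.9  0.5  4.5] M [ 0.17  0.5  -0.02] phi 101.63 q6 -0.6878 t 13.2
time: 13.6
eef_pos: [0.6021, -0.2028, 0.0882]
tcp_rot: [0.632, 0.775, 0.0, 0.0]
contact_force: [-1.4, 1.1, 5.6]
opening: 0.332
finger_force: 49.5
tz -0.031 F [-1.4  1.1  5.6] M [ 0.19  0.48 -0.03] phi 101.67 q6 -0.6886 t 13.6
```

```bash
python3 -m crank '[[[0,0,0],5,255],[[0,0,0],10,255],[[0,0,0],15,255]]'; python3 s.py; python3 -m crank '[[[0,0,0],0,255]]'|head -1; python3 s.py;  python3 -m crank '[[[0,0,0],0,255],[[0,0,0],0,255],[[0,0,0],0,255]]' |head -1; python3 s.py;  python3 -m crank '[[[0,0,0],5,255],[[0,0,0],10,255],[[0,0,0],15,255]]'|head -1; python3 s.py;  python3 -m crank '[[[0,0,0],0,255],[[0,0,0],0,255],[[0,0,0],0,255],[[0,0,0],0,255]]'|head -1; python3 s.py
```

```text
time: 13.9
eef_pos: [0.6025, -0.2028, 0.0882]
tcp_rot: [0.728, 0.685, 0.001, 0.001]
contact_force: [-0.7, 1.8, 5.1]
opening: 0.33
finger_force: 49.4
tz 0.216 F [-0.7  1.8  5.1] M [0.27 0.28 0.22] phi 86.54 q6 -0.4242 t 13.9
time: 14.0
tz -0.174 F [-0.5  1.   4.9] M [ 0.23  0.3  -0.17] phi 86.65 q6 -0.4265 t 14.0
time: 14.3
tz -0.101 F [0.  1.9 4.6] M [ 0.43  0.02 -0.1 ] phi 86.66 q6 -0.4268 t 14.3
time: 14.6
tz 0.223 F [1.7 2.4 3.8] M [ 0.36 -0.18  0.22] phi 71.55 q6 -0.1627 t 14.6
time: 15.0
tz -0.159 F [4.6 2.6 3.2] M [ 0.44 -0.72 -0.16] phi 71.67 q6 -0.1652 t 15.0
```

```bash
python3 -m crank '[[[0,0,0],1,255],[[0,0,0],2,255],[[0,0,0],3,255]]'|head -1; python3 s.py; for i in 1 2 3; do python3 -m crank '[[[0,0,0],1,255],[[0,0,0],2,255]]'|head -1; python3 s.py; done; python3 -m crank '[[[0,0,0],0,255],[[0,0,0],0,255],[[0,0,0],0,255]]'|head -1; python3 s.py
```

```text
time: 15.3
tz 0.176 F [4.9 2.7 3.6] M [ 0.46 -0.7   0.18] phi 68.73 q6 -0.1134 t 15.3
time: 15.5
tz 0.232 F [5.9 2.9 3.3] M [ 0.53 -0.73  0.23] phi 66.73 q6 -0.0785 t 15.5
time: 15.7
tz 0.263 F [4.8 2.9 2.2] M [ 0.46 -0.79  0.26] phi 64.73 q6 -0.0436 t 15.7
time: 15.9
tz 0.182 F [4.1 2.8 3. ] M [ 0.44 -0.74  0.18] phi 62.73 q6 -0.0087 t 15.9
time: 16.2
tz 0.112 F [4.3 2.3 3.6] M [ 0.48 -0.76  0.11] phi 62.73 q6 -0.0089 t 16.2
```

```bash
for i in 1 2 3 4 5 6 7 8; do python3 -m crank '[[[0,0,0],1,255]]' >/dev/null; python3 s.py|cut -c1-12; done; for i in 1 2 3 4 ; do python3 -m crank '[[[0,0,0],0,255]]' >/dev/null; python3 s.py|cut -c1-12; done; python3 s.py
```

```text
tz 0.234 F [
tz 0.257 F [
tz 0.277 F [
tz 0.222 F [
tz 0.215 F [
tz 0.248 F [
tz 0.244 F [
tz 0.197 F [
tz 0.09 F [6
tz 0.171 F [
tz 0.093 F [
tz 0.123 F [
tz 0.123 F [6.  2.  2.1] M [ 0.46 -0.84  0.12] phi 54.73 q6 0.1307 t 17.4
```

```bash
for i in 1 2 3 4 5 6 7; do python3 -m crank '[[[0,0,0],1,255]]' >/dev/null; python3 s.py|cut -c1-12; done; python3 s.py
```

```text
tz 0.203 F [
tz 0.252 F [
tz 0.212 F [
tz 0.149 F [
tz 0.229 F [
tz 0.25 F [6
tz 0.222 F [
tz 0.222 F [5.8 1.8 1.9] M [ 0.39 -0.88  0.22] phi 47.73 q6 0.2531 t 18.1
```

```bash
cat > g.py <<'E'
from h import *
# nose/jaw gap along gauge line from depth, scene view
c=cam("scene");P=cloud(c);B=np.array([[.967,-.254,0],[.254,.967,0],[0,0,1]])
G=(P-[.581,-.122,0])@B
for x0,x1,z0,z1 in((-.02,.02,.045,.06),(-.007,.007,.035,.052)):
    m=(G[...,0]>x0)&(G[...,0]<x1)&(G[...,2]>z0)&(G[...,2]<z1)&(G[...,1]>-.05)&(G[...,1]<.06); y=np.sort(G[m][:,1]); print(len(y),y[-12:].round(4))
cv2.imwrite("pics/7.png",cv2.resize(c["frame"][220:330,150:260],(600,600),interpolation=cv2.INTER_CUBIC))
E
python3 g.py
```

```text
222 [0.0504 0.0509 0.0514 0.0516 0.0528 0.0528 0.0536 0.0539 0.0554 0.0555
 0.0572 0.0575]
57 [0.0456 0.0458 0.0461 0.0464 0.0473 0.0475 0.0478 0.0481 0.0482 0.0485
 0.0485 0.0492]
```

View pics/7.png

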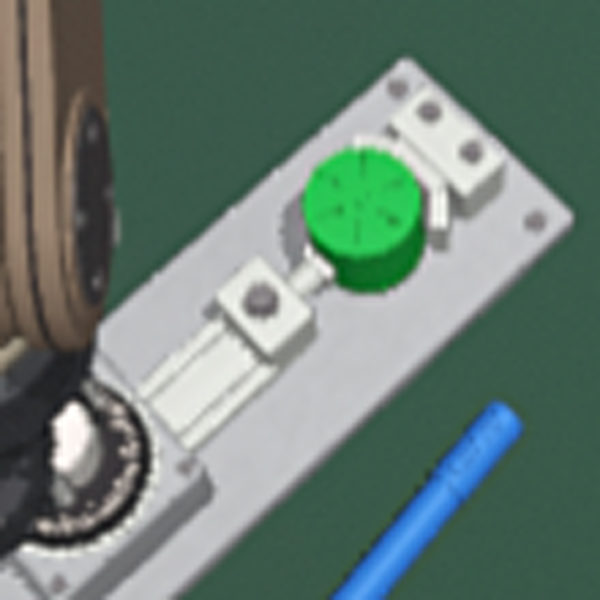

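The picture shows the jaw fed forward, its nose at (315,270) about touching the cap at (365,200), so the knob is following. No nip is felt yet; continuing.

```bash
for i in 1 2 3 4 5 6; do python3 -m crank '[[[0,0,0],1,255]]' >/dev/null; python3 s.py|cut -c1-12; done; python3 s.py
```

```text
tz 0.213 F [
tz 0.224 F [
tz 0.228 F [
tz 0.231 F [
tz 0.231 F [
tz 0.212 F [
tz 0.212 F [5.9 1.7 2.7] M [ 0.33 -0.96  0.21] phi 41.72 q6 0.3578 t 18.75
```

```bash
for i in 1 2 3 4 5 6; do python3 -m crank '[[[0,0,0],1,255]]' >/dev/null; python3 s.py|cut -c1-12; done; python3 s.py
```

```text
tz 0.247 F [
tz 0.24 F [7
tz 0.237 F [
tz 0.226 F [
tz 0.22 F [6
tz 0.201 F [
tz 0.201 F [7.  2.3 1.1] M [ 0.34 -1.03  0.2 ] phi 35.72 q6 0.4625 t 19.35
```

```bash
for i in 1 2 3 4 5; do python3 -m crank '[[[0,0,0],1,255]]' >/dev/null; python3 s.py|cut -c1-12; done; python3 s.py
```

```text
tz 0.284 F [
tz 0.213 F [
tz 0.227 F [
tz 0.247 F [
tz 0.377 F [
tz 0.377 F [6.9 1.9 1.2] M [ 0.33 -1.09  0.38] phi 30.75 q6 0.5495 t 19.85
```

```bash
for i in 1 2; do python3 -m crank '[[[0,0,0],1,255]]' >/dev/null; python3 s.py|cut -c1-12; done; for i in 1 2 3 4 5 6 7 8 9 10; do python3 -m crank '[[[0,0,0],0,255]]' >/dev/null; python3 s.py|cut -c1-12; done; python3 s.py
```

```text
tz 0.398 F [
tz 0.32 F [7
tz 0.226 F [
tz 0.235 F [
tz 0.235 F [
tz 0.285 F [
tz 0.225 F [
tz 0.181 F [
tz 0.258 F [
tz 0.254 F [
tz 0.254 F [
tz 0.194 F [
tz 0.194 F [6.3 0.6 1.8] M [ 0.31 -1.11  0.19] phi 28.76 q6 0.584 t 21.05
```

The nip is felt, with torque rising from about 0.23 to 0.36 N m, but the readings are noisy. I'll back off a little to get a free held reference, then come up again in finer steps.

```bash
cat > l.py <<'E'
from h import *
s=get_state();M=R.from_quat(s["tcp_rot"]).as_matrix();a=104.65-np.degrees(np.arctan2(M[1,0],M[0,0]))
print(round(a,2),round(s['wrist_torque'][2],3),end=" | "); open("log","a").write(f"{a} {s['wrist_torque'][2]} {s['time']}\n")
E
python3 -m crank '[[[0,0,0],-2,255],[[0,0,0],-4,255],[[0,0,0],-6,255],[[0,0,0],-8,255],[[0,0,0],-10,255],[[0,0,0],-12,255],[[0,0,0],-12,255],[[0,0,0],-12,255]]'|head -1
for i in 1 2 3 4; do python3 -m crank '[[[0,0,0],1,255]]' >/dev/null; python3 l.py; done; echo hold; for i in 1 2 3 4 5 6 7 8 9 10; do python3 -m crank '[[[0,0,0],0,255]]' >/dev/null; python3 l.py; done; echo step; for i in 1 2 3 4 5 6 7 8 9 10; do python3 -m crank '[[[0,0,0],0.5,255]]' >/dev/null; python3 l.py; done; python3 s.py
```

```text
time: 21.85
64.93 0.231 | 65.93 0.253 | 66.93 0.248 | 67.93 0.192 | hold
67.93 0.132 | 67.93 0.043 | 67.93 0.065 | 67.93 0.123 | 67.93 0.064 | 67.93 0.134 | 67.93 0.101 | 67.93 0.108 | 67.93 0.106 | 67.93 0.082 | step
68.41 0.211 | 68.91 0.283 | 69.41 0.303 | 69.91 0.232 | 70.41 0.243 | 70.9 0.244 | 71.4 0.269 | 71.9 0.273 | 72.4 0.283 | 72.89 0.326 | tz 0.326 F [7.6 1.8 1.5] M [ 0.31 -1.14  0.33] phi 31.76 q6 0.5318 t 24.25
```

```bash
for i in 1 2 3 4; do python3 -m crank '[[[0,0,0],0.5,255]]' >/dev/null; python3 l.py; done; echo hold; for i in 1 2 3 4 5 6 7 8 9 10; do python3 -m crank '[[[0,0,0],0,255]]' >/dev/null; python3 l.py; done
python3 - <<'E'
import numpy as np
from scipy.optimize import curve_fit
d=np.loadtxt("log"); m=np.r_[0:4,15:28]; x,y=d[m,0],d[m,1]
old=np.array([[64,.247],[65,.24],[66,.237],[67,.226],[68,.22],[69,.201],[70,.284],[71,.213],[72,.227],[73,.247],[74,.377],[75,.398],[76,.32]]);old[:,0]-=.1
f=lambda x,t,b:b+.0236*np.clip(x-t,0,None)
for X,Y in((x,y),(np.r_[x,old[:,0]],np.r_[y,old[:,1]])):
    p,C=curve_fit(f,X,Y,[70,.22]);print(p,np.sqrt(np.diag(C)),"nip now",(d[-1,0]-p[0])*1.571)
print("held",d[4:14,1][3:].mean(),d[-10:,1][3:].mean())
E
```

```text
73.39 0.329 | 73.88 0.315 | 74.38 0.322 | 74.88 0.341 | hold
74.89 0.216 | 74.89 0.251 | 74.89 0.176 | 74.89 0.211 | 74.89 0.211 | 74.89 0.236 | 74.89 0.216 | 74.89 0.139 | 74.89 0.247 | 74.89 0.203 | [70.68217293  0.24810539] [0.51415593 0.00882884] nip now 6.606599488406717
[70.709684    0.24265621] [0.4914885  0.00820182] nip now 6.56337958499505
held 0.10254058914913565 0.20901816292861602
```

```bash
python3 -m crank '[[[0,0,0],0.5,255]]' >/dev/null; python3 l.py; for i in 1 2 3 4 5 6 7 8; do python3 -m crank '[[[0,0,0],0,255]]' >/dev/null; python3 l.py; done; python3 -m crank '[[[0,0,0],0,150],[[0,0,0],0,120],[[0,0,0],0,80],[[0,0,0],0,40],[[0,0,0],0,0],[[0,0,0],0,0],[[0,0,0],0,0]]'; python3 -m crank '[[[0,0,-20],0,0],[[0,0,-60],0,0],[[0,0,-100],0,0],[[0,0,-120],0,0],[[0,0,-120],0,0]]'; python3 d.py 0.5 -0.38 0.22 60
```

```text
75.38 0.278 | 75.38 0.234 | 75.39 0.295 | 75.38 0.244 | 75.39 0.251 | 75.38 0.248 | 75.39 0.286 | 75.39 0.271 | 75.39 0.237 | time: 27.25
eef_pos: [0.6018, -0.203, 0.0879]
tcp_rot: [0.968, 0.252, -0.0, 0.0]
contact_force: [-0.7, 0.3, 0.1]
opening: 0.997
finger_force: 0.0
time: 27.75
eef_pos: [0.604, -0.204, 0.213]
tcp_rot: [0.968, 0.252, 0.003, 0.003]
contact_force: [0.8, 0.4, 0.6]
opening: 1.001
finger_force: 0.0
shift mm [-176.5  103.1   -7.1] yaw -30.86 t 27.75 pos [ 0.604 -0.204  0.213] phi 29.14 F [0.8 0.4 0.6] q6 0.5775429853386131
```

```bash
python3 -m crank '[[[-45,25,0],0,0],[[-90,50,0],0,0],[[-135,75,0],0,0],[[-176,103,0],0,0],[[-176,103,0],0,0],[[-176,103,0],0,0]]'|head -2; python3 k.py; python3 look.py '[.585,-.13,.06]' 8.png 60
```

```text
time: 28.35
eef_pos: [0.4968, -0.3792, 0.2057]
scene cap 332 (0.5639809370040894, -0.04922109097242355) 0.023978354409337044 [0.00202841 0.07470005 0.        ] 0.07064331854143852
scene knob 171 ((0.6033176779747009, -0.20357483625411987), 0.015382686629891396) [ 0.6034 -0.2038  0.1082]
scene ring 532 ((0.6027184724807739, -0.20387853682041168), 0.03408050909638405) [ 0.6077 -0.2036  0.0759]
top knob 112 ((0.6017869710922241, -0.20274925231933594), 0.015691539272665977) [ 0.6015 -0.2029  0.1087]
top ring 327 ((0.6015204787254333, -0.20325173437595367), 0.03426568955183029) [ 0.5988 -0.1993  0.0764]
```

View pics/8.png

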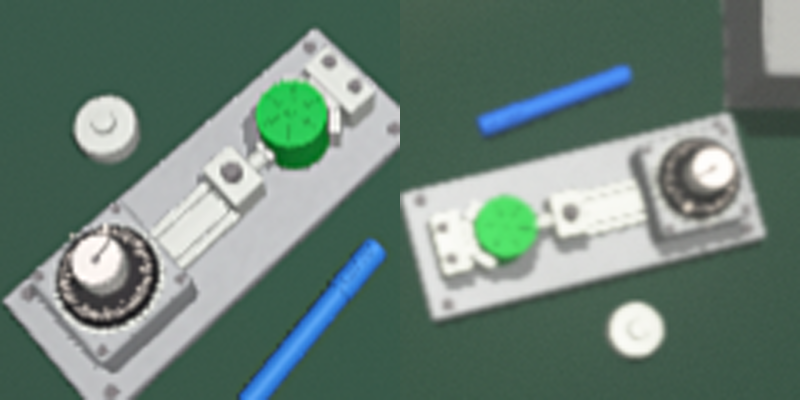

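The cap at scene-crop (292,115) has moved 4 mm and now sits at gauge y = 74.7 mm, seated in the V with the nose against it at (262,155). The knob mark has turned, the bystanders in view are unmoved, and the robot is clear.

```bash
python3 -c "
from plant import ctrl;print(ctrl.sign_off())"
```

```text
the job is handed in; nothing more can be done
None
```

I stood the green 50 mm cap in the V anvil and let go, then nipped it with the inner knob at roughly 8 N and handed the job in; torque readings were noisy (they fit about 7–10 N), and I backed the knob off 12° once to re-check before the final clockwise approach.

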